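Scrub a beaker on the brush washer and hold the rinse plate down

ROBOT

A 6-joint arm with a two-finger parallel gripper is mounted at the origin on a cart in front of the work surface, level with it; the furniture and walls round the work are solid. World frame = base frame: x ahead of the robot, y to its left, z up, the work surface at z = 0. Lengths are in mm, angles in rad, forces in N, time in s.
With the tool pointing down it reaches from about 350 to 775 mm from the base axis. Payload 7.3 kg.
Tool frame: the origin (TCP) lies on the centre line of the jaws, within the pads' length; the fingertips stand 22 mm ahead of it and the grasp point (between the pads) lies 3 mm ahead of it; x points along the fingers, z is the direction in which the jaws open and shut, and the axes are right-handed (so a half turn about x gives the same grasp; the last joint's range is limited). The gripper opens to 92 mm and grips with 3 to 60 N. Pads are 19 mm wide; open, the fingers measure 130 mm over their backs; the gripper's body (75 mm by 190 mm) begins 47 mm behind the grasp point.
Start: joints at [-1.338, 0.342, 1.524, -0, 1.275, -0.146], TCP at [194.171, -487.791, 248.741] pointing down, gripper open.
Joint ranges: [-2.53, 2.53], [-0.77, 2.02], [0.04, 2.7], [-1, 4.14], [0.28, 2.66], [-3.11, 3.11]. Speed limits (rad/s): [2.57, 2.57, 3.14, 3.14, 3.14, 3.14].

INTERFACE

Orientations are given as [roll, pitch, yaw] about the fixed x, y, z axes, in that order (R = Rz(yaw) Ry(pitch) Rx(roll)).
In Python, from plant import readout, imaging, bot gives the robot as it stands.
- The arm moves only by the tool arm_command, never from a script. Its argument "plan" is a list of rows, each an object of numbers: "tx", "ty", "tz": the shift along the tool's x, y, z in cm; "wx", "wy", "wz": the turn, a rotation vector about the tool's x, y, z in rad; "jaw": the opening, from -1 (shut) to 1 (fully open). In form: [{"tx": .., "ty": .., "tz": .., "wx": .., "wy": .., "wz": .., "jaw": ..}, ...]. A call has 1 to 20 rows; each row shifts and turns the commanded pose from where the row before left it, along the tool's axes as they then stand; what a row does not reach is not made up. A row lasts 1/10 s, in which the tool goes at most 50 mm and 8.59 degrees, less where a joint would pass 70% of its speed; a pose out of reach is approached as far as the arm can. A call with a gripper value outside its range is refused whole. The fingers move at their own pace and stop on an object; the grip force is fixed at half the most. Time passes only in rows, so rows that do not move let the fingers close. It gives the time, the measured TCP pose, the force and the opening at its end, in the units of the state.
- readout.get_obs(): the state, without advancing time (a new reading comes with each control period).
- imaging.capture(name): name is "scene" or "top" or "wrist"; returns the picture (384x512x3 uint8, blue, green, red); there is no depth.
- imaging.get_calibration(name): a dict with "fx", "fy", "cx", "cy" (pixels), "dist" ([k1, k2, p1, p2, k3] as OpenCV has them; the pictures are not rectified), "position" and "rotation" of the camera in the world; the wrist camera has in their place "mount" (4x4, takes a point from camera to tool coordinates, whose origin is the TCP and whose axes are the tool frame's). Camera axes: x right, y up, looking along -z (the intrinsics and any distortion apply to the point x, -y, -z); pixel columns grow to the right and rows downward; lengths in mm; the calibration is good to about 2 mm. A picture is of the moment at which its call begins: read the wrist's pose just before it. get_calibration takes no time and is no camera call.
- bot.close_job(): hands the job in, once; it reports no verdict.
The state is a dict: "time": time; "joint_positions": joint angles; "dq": joint speeds; "tau": joint torques, N m; "tool_pos": TCP position; "tcp_rot": TCP orientation; "contact_force": force on the tool from outside, world axes, zero at the start; "moment": the same for the moment, N m; "grip_width": finger opening in mm.
Only numpy, scipy, OpenCV 4.12 (cv2) and the standard library are available. Lean on these libraries where they do the work, as an engineer would, in place of code of your own. Each camera call takes 0.05 s, during which the arm holds its last target.

TASK

Take the steel beaker that stands upside down and, keeping it upside down, push it down over the upright blue brush of the washer until its mouth nearly reaches the white plate; scrub it by drawing it up to about the tip of the brush and back down, twice. Then press the beaker down on the white spring-loaded plate until the plate's top is flush with the rim of the dark housing (10 mm down, half its travel, never all the way to its stop), and finish while still gripping the beaker and holding the plate pressed there. Leave the other things on the counter where they are.

Things in the scene. Friction and masses are not known exactly. Their poses are not given: they have to be found in the camera images.
- beaker_center (a point): The used beaker: brushed steel, round, 148 mm tall, standing upside down on the counter (closed base up, mouth down). Outer diameter 64 mm at the mouth, about 60 mm at the closed base; clear inside diameter at least 42 mm, inside depth 142 mm; 0.13 to 0.25 kg. This point is on its axis, half-way up (74 mm above the mouth). Its own z axis points from the closed base to the mouth, so downward at the start. Grasp round the body near the closed end, so that the mouth stays free.
- beaker_mouth (a point): Centre of the used beaker's mouth (its open rim, 148 mm from the closed base, 74 mm below the beaker's centre as it stands); axes as the beaker's.
- washer: Brush washer, fixed to the counter: a round dark steel housing, 136 mm across at the foot, rim 35 mm high (rim opening 106 mm wide), with a brass hose nipple toward its own +x side (reaching 90 mm from the axis, 28 mm high) and an upright bottle brush with blue bristles on its axis; round the brush's stem lies the white push plate. Origin on its axis at counter level, z up. The brush does not move; its bristles are soft and 46 mm across, its stiff core is 24 mm across.
- brush_tip (a point): Tip of the upright blue brush, on the washer's axis, 145 mm above the counter and 100 mm above the unpressed plate.
- plate_top (a point): Centre of the top face of the white push plate (96 mm across), on the washer's axis, 45 mm above the counter when unpressed (10 mm proud of the housing's rim); it moves straight down with the plate.
- plate (a joint): Travel of the white push plate, m: 0 = up (unpressed), 0.010 = its top flush with the housing's rim, 0.020 = at its bottom stop. It is sprung: it starts to move at about 4 N (it does not sink under the beaker's weight alone) and takes 0.8 N more per mm (about 12 N at 10 mm); it comes back up when let go.
- clean_beaker_center (a point): A bystander: a like steel beaker, but standing upright (mouth up), 64 mm across, 150 mm tall; leave it alone. This point is on its axis, half-way up.
- samovar: Fixed furniture: the big white samovar at the back left. It bulges out overhead toward the robot (belly about 0.4 m across): keep arm and gripper clear of it, swinging past it close to the base. Origin under its foot.
- mug: A bystander: blue-grey mug, 85x117x96 mm; origin under it.
- dish: A bystander: empty white round dish, 118 mm across, 34 mm high; origin under its centre.
- saucer: A bystander: white saucer, 135 mm across, 15 mm high; origin under its centre.
- creamer: A bystander: creamer tin with a blue lid, 57 mm across, 94 mm high; origin under its centre.

How it is judged (in metres and radians):
On the way, in this order (a step that is already met when the one before it is completed fails the run):
1. the upside-down beaker is down over the brush: its mouth at least 70 mm below the brush's tip (the plate lies at 100 mm) (z of beaker_mouth in the frame of brush_tip below -0.07 m and horizontal distance between beaker_mouth and brush_tip below 0.02 m and angle between beaker_mouth's own z axis and vertical above 2.9 rad), for 0.1 s.
2. it is drawn up: its mouth less than 45 mm below the brush's tip (and no more than 50 mm above it), over the brush (z of beaker_mouth in the frame of brush_tip between -0.045 and 0.05 m and horizontal distance between beaker_mouth and brush_tip below 0.03 m), for 0.1 s.
3. it is down over the brush again (mouth at least 70 mm below the tip) (all of step 1), for 0.1 s.
4. it is drawn up a second time (mouth less than 45 mm below the tip) (all of step 2), for 0.1 s.
5. the beaker's mouth presses the plate 6 to 14 mm down (value of joint plate between 0.006 and 0.014 m and horizontal distance between beaker_mouth and brush_tip below 0.02 m and angle between beaker_mouth's own z axis and vertical above 2.9 rad and distance between beaker_mouth and plate_top below 0.015 m), for 0.5 s.
At the end, for the whole second after the job is handed in: The program finishes while holding: the beaker, upside down (within about 0.24 rad), its mouth on the plate and within 20 mm of the brush's axis, is touched by the fingers and keeps the plate still at 10 mm travel (6 to 14 mm) (all of step 5 and contact force between the fingers and beaker above 1 N and velocity of joint plate between -0.01 and 0.01 m/s); the arm keeps its last pose, push and grip.
It fails at once if the plate is pushed to its bottom stop (over 18 mm) (value of joint plate above 0.018 m).
It fails at once if the beaker is tipped more than about 30 degrees (angle between beaker_mouth's own z axis and vertical below 2.6 rad).
It fails at once if a bystander (upright beaker, mug, creamer tin) is moved by more than 30 mm (distance of any of clean_beaker_center, mug, creamer from where it was at the start of the episode above 0.03 m).
It also fails if it takes over 48 s, if anything falls off the work surface, if the arm or the gripper's body presses on something with over 40 N, if the wrist force passes 120 N, or if a joint passes its speed limit or range.

## Working session

There is one attempt and no reset: what is moved stays moved. The work goes in short steps, Python scripts to look and compute and a tool call to move; the robot and the scene stay as the last step left them, time stands still between calls to the robot, and variables do not carry over. Pictures are saved under pics/ and viewed, and the job is handed in when it is done.

Besides the shell and the picture viewer there is one more tool, called as name([rows], argument=value, ...), one row to a line, values as JSON. arm_command: Moves the arm, as the interface text tells. Its arguments: {"type":"object","properties":{"plan":{"type":"array"}},"required":["plan"]}

```bash
ls; mkdir -p pics
python3 - <<'E'
from plant import readout, imaging, bot
import cv2
print(readout.get_obs())
for n in ["scene","top","wrist"]:
    print(n,imaging.get_calibration(n))
    cv2.imwrite(f"pics/{n}0.png",imaging.capture(n))
E
```

```text
pics
{'time': 0.0, 'joint_positions': array([-1.33800025e+00,  3.42735354e-01,  1.52501040e+00,  1.36677312e-05,
        1.27537738e+00, -1.45981945e-01]), 'dq': array([ 5.73922979e-06, -2.13872245e-03,  2.04442452e-05,  4.82800926e-04,
       -1.03875728e-03, -1.33454230e-03]), 'tau': array([-1.19395327e-04, -4.31243598e+01, -2.44213468e+01,  7.15467031e-02,
        5.58741507e-02, -1.32240607e-04]), 'tool_pos': array([ 194.08560602, -487.41549515,  248.04068264]), 'tcp_rot': array([2.98707142, 1.56926579, 1.79504913]), 'contact_force': array([1.00246567, 0.59906205, 0.10703465]), 'moment': array([-0.00957046, -0.00364467, -0.0049379 ]), 'grip_width': 92.02042060252512}
scene {'fx': 377.1535688996251, 'fy': 377.1535688996251, 'cx': 268.09484318284274, 'cy': 188.56484512612886, 'dist': array([-0.06308866,  0.        ,  0.        ,  0.        ,  0.        ]), 'position': array([-498.93286084,  630.96191945,  866.42224372]), 'rotation': array([ 1.02798470e+00, -1.92748399e-03, -2.09803329e+00])}
top {'fx': 473.3479731131694, 'fy': 473.3479731131694, 'cx': 259.596939693086, 'cy': 190.53877574326063, 'dist': array([-0.0483045,  0.       ,  0.       ,  0.       ,  0.       ]), 'position': array([ 462.47213935,    7.24042966, 1653.08267408]), 'rotation': array([ 0.0799333 , -0.01361728, -1.57949345])}
wrist {'fx': 278.3966095685305, 'fy': 278.3966095685305, 'cx': 253.73476114484097, 'cy': 190.98510090190783, 'dist': array([-0.06970015,  0.        ,  0.        ,  0.        ,  0.        ]), 'mount': array([[-2.00795132e-03,  3.02715336e-01, -9.53078902e-01,
        -1.37299664e+02],
       [-5.91617812e-05,  9.53080786e-01,  3.02716059e-01,
         8.20308488e+01],
       [ 9.99997982e-01,  6.64224955e-04, -1.89583064e-03,
        -6.54959564e-01],
       [ 0.00000000e+00,  0.00000000e+00,  0.00000000e+00,
         1.00000000e+00]])}
```

View pics/scene0.png

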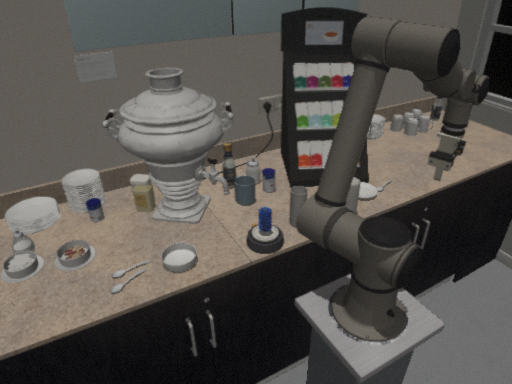

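View pics/top0.png

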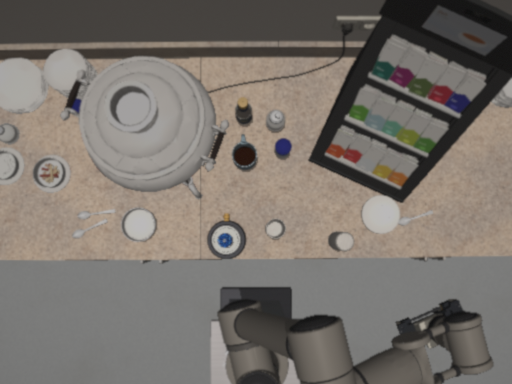

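View pics/wrist0.png

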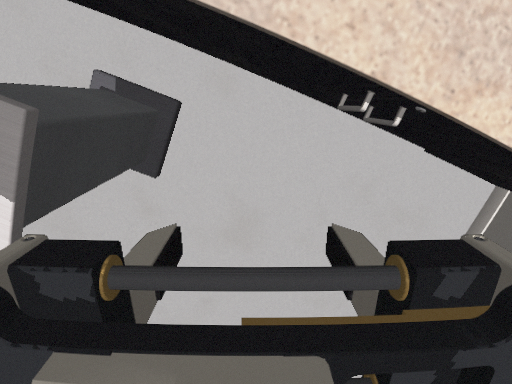

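The scene picture shows the washer at about (265,236), with one beaker at (298,205) and a second partly hidden at (352,195). In the top picture the washer is at (226,239) and the beakers at (275,229) and (342,241). I'll zoom in to see which one is inverted.

Run:
```python
import cv2, numpy as np
a=cv2.imread("pics/top0.png")[190:270,195:365]; a=cv2.resize(a,None,fx=4.7,fy=4.7,interpolation=cv2.INTER_CUBIC)
cv2.imwrite("pics/topz.png",a)
a=cv2.imread("pics/scene0.png")[160:260,235:375]; a=cv2.resize(a,None,fx=5,fy=5,interpolation=cv2.INTER_CUBIC)
cv2.imwrite("pics/scenez.png",a)
```

```text
(no output)
```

View pics/topz.png

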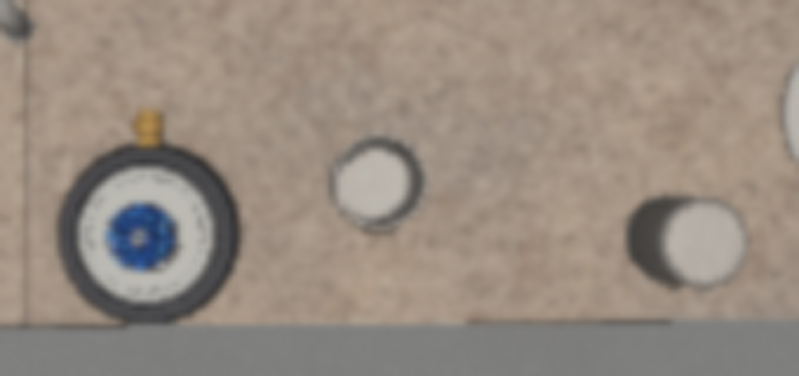

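View pics/scenez.png

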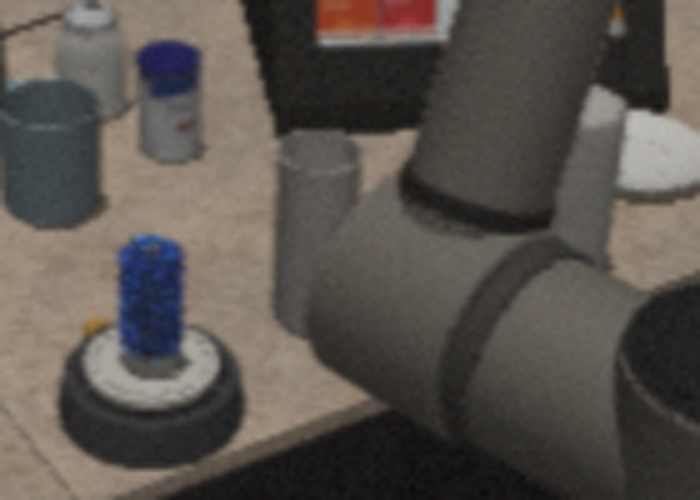

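The right-hand beaker at about (345,241) in the top picture has a closed, light top, so it is the inverted one. The one next to the washer is open and upright. Next I'll locate the target and the brush.

```bash
cat > h.py <<'E'
import numpy as np, cv2
from scipy.spatial.transform import Rotation as Ro
from plant import readout, imaging, bot
def cam(n,obs=None):
    c=imaging.get_calibration(n)
    K=np.array([[c['fx'],0,c['cx']],[0,c['fy'],c['cy']],[0,0,1.]]); d=np.array(c['dist'])
    if n=="wrist":
        T=np.eye(4);T[:3,:3]=Ro.from_euler('xyz',obs['tcp_rot']).as_matrix();T[:3,3]=obs['tool_pos']
        M=T@np.array(c['mount']); R=M[:3,:3];p=M[:3,3]
    else:
        R=Ro.from_euler('xyz',c['rotation']).as_matrix();p=np.array(c['position'])
    return K,d,R,p
def onplane(C,uv,z):
    K,d,R,p=C
    q=cv2.undistortPoints(np.array([[uv]],float),K,d)[0,0]
    r=R@np.array([q[0],-q[1],-1.]); return p+r*(z-p[2])/r[2]
def proj(C,X):
    K,d,R,p=C
    X=np.atleast_2d(X); c=(X-p)@R; c=c*[1,-1,-1]
    return cv2.projectPoints(c,np.zeros(3),np.zeros(3),K,d)[0][:,0]
def circ(c,r,z,n=120):
    t=np.linspace(0,2*np.pi,n); return np.c_[c[0]+r*np.cos(t),c[1]+r*np.sin(t),0*t+z]
def draw(n,img,C,circs,crop,s,out):
    x0,y0,x1,y1=crop
    a=cv2.resize(img[y0:y1,x0:x1],None,fx=s,fy=s,interpolation=cv2.INTER_CUBIC)
    for c,r,z,col in circs:
        u=(proj(C,circ(c,r,z))-[x0,y0]+.5)*s-.5
        cv2.polylines(a,[np.round(u).astype(int)],True,col,1)
    cv2.imwrite(out,a)
E
python3 - <<'E'
from h import *
C=cam("top")
f=lambda x,y:((x+.5)/4.7-.5+195,(y+.5)/4.7-.5+190)
B=onplane(C,f(704,242),148);W=onplane(C,f(142,237),145);H=onplane(C,f(149,233),30);P=onplane(C,f(146,235),45);U=onplane(C,f(376,183),150)
for n,v in zip(["beaker","tip","housing","plate","clean"],[B,W,H,P,U]):print(n,v.round(1))
G=(0,255,0);Rr=(0,0,255)
cs=[(B,30,148,G),(B,32,0,Rr),(W,23,145,G),(W,48,45,G),(W,68,0,Rr),(U,32,150,G),(U,30,0,Rr)]
draw("top",cv2.imread("pics/top0.png"),C,cs,(195,190,365,270),4.7,"pics/t1.png")
draw("scene",cv2.imread("pics/scene0.png"),cam("scene"),cs,(235,160,375,260),5,"pics/s1.png")
E
```

```text
beaker [ 419.7 -282.4  148. ]
tip [426.6  97.2 145. ]
housing [426.7  99.   30. ]
plate [425.6 100.3  45. ]
clean [461.6 -60.8 150. ]
```

View pics/t1.png

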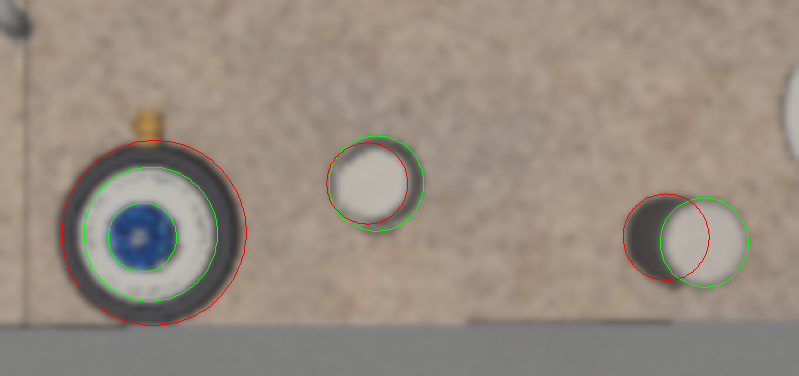

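View pics/s1.png

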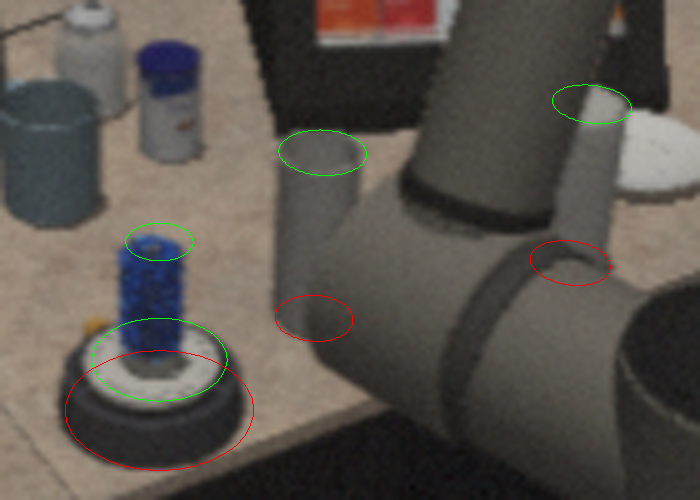

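Run:
```python
from h import *
o=readout.get_obs(); R=Ro.from_euler('xyz',o['tcp_rot']).as_matrix(); print(R.round(3)) 
C=cam("top")
for uv in [(147,123),(190,188),(214,135),(198,193),(217,150),(150,190)]:
    print(uv,[onplane(C,uv,z)[:2].round() for z in (200,300,400)])
S=cam("scene")
# scene: samovar foot approx (182,212) z=0 ; belly right edge (222,135), foot corners
for uv in [(182,212),(205,222),(155,215)]: print(uv,onplane(S,uv,0).round())
a=cv2.imread("pics/scene0.png")[50:270,90:310];cv2.imwrite("pics/sz2.png",cv2.resize(a,None,fx=2.7,fy=2.7,interpolation=cv2.INTER_CUBIC))
```

```text
[[-0.     0.929  0.37 ]
 [ 0.001  0.37  -0.929]
 [-1.     0.    -0.001]]
(147, 123) [array([793., 336.]), array([770., 313.]), array([747., 290.])]
(190, 188) [array([588., 201.]), array([580., 187.]), array([571., 174.])]
(214, 135) [array([753., 127.]), array([733., 118.]), array([713., 110.])]
(198, 193) [array([573., 176.]), array([565., 164.]), array([557., 153.])]
(217, 150) [array([706., 117.]), array([689., 110.]), array([672., 102.])]
(150, 190) [array([583., 324.]), array([575., 302.]), array([566., 280.])]
(182, 212) [757. 300.   0.]
(205, 222) [647. 245.   0.]
(155, 215) [791. 402.   0.]
```

View pics/sz2.png

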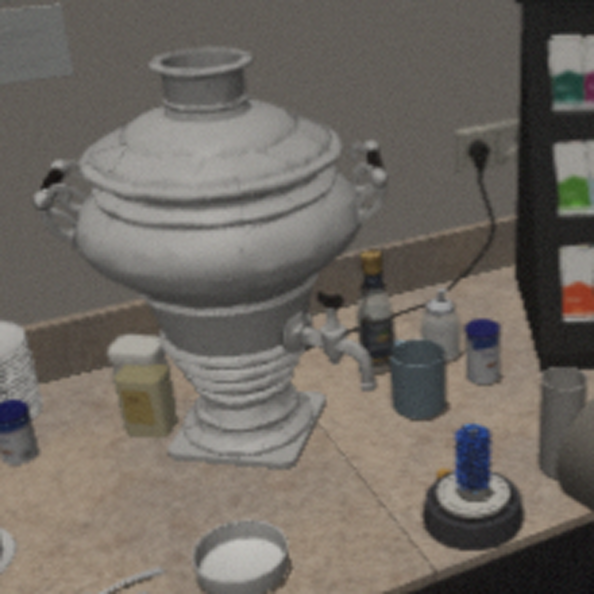

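Target beaker is at about (420,-282), the washer axis at about (426.5,98.5), and the upright beaker at (462,-61). First I'll turn the tool so its y and z axes line up with world y and x. That also turns the camera away from the samovar.

arm_command([
  {"wx": -0.1, "jaw": 1},
  {"wx": -0.1, "jaw": 1},
  {"wx": -0.1, "jaw": 1},
  {"wx": -0.1, "jaw": 1},
  {"wx": -0.1, "jaw": 1},
  {"wx": -0.1, "jaw": 1},
  {"wx": -0.1, "jaw": 1},
  {"wx": -0.1, "jaw": 1},
  {"wx": -0.1, "jaw": 1},
  {"wx": -0.1, "jaw": 1},
  {"wx": -0.1, "jaw": 1},
  {"wx": -0.09, "jaw": 1},
  {"jaw": 1},
])

```text
invalid input at $.plan[0]: expected keys tx, ty, tz, wx, wy, wz, jaw
```

Run:
```python
from h import *
o=readout.get_obs(); R=Ro.from_euler('xyz',o['tcp_rot']).as_matrix(); print(R.round(3),o['tool_pos'],o['joint_positions'].round(2)) 
print("to above beaker, tool axes cm:",R.T@(np.array([420,-282.4,260])-o['tool_pos'])/10)
```

```text
[[-0.     0.929  0.37 ]
 [ 0.001  0.37  -0.929]
 [-1.     0.    -0.001]] [ 194.09304306 -487.50352242  248.20372028] [-1.34  0.34  1.52 -0.    1.28 -0.15]
to above beaker, tool axes cm: [ -1.16268401  28.57391935 -10.70443376]
```

arm_command([
  {"tx": 0, "ty": 0, "tz": 0, "wx": -0.12, "wy": 0, "wz": 0, "jaw": 1},
  {"tx": 0, "ty": 0, "tz": 0, "wx": -0.12, "wy": 0, "wz": 0, "jaw": 1},
  {"tx": 0, "ty": 0, "tz": 0, "wx": -0.12, "wy": 0, "wz": 0, "jaw": 1},
  {"tx": 0, "ty": 0, "tz": 0, "wx": -0.12, "wy": 0, "wz": 0, "jaw": 1},
  {"tx": 0, "ty": 0, "tz": 0, "wx": -0.12, "wy": 0, "wz": 0, "jaw": 1},
  {"tx": 0, "ty": 0, "tz": 0, "wx": -0.12, "wy": 0, "wz": 0, "jaw": 1},
  {"tx": 0, "ty": 0, "tz": 0, "wx": -0.12, "wy": 0, "wz": 0, "jaw": 1},
  {"tx": 0, "ty": 0, "tz": 0, "wx": -0.12, "wy": 0, "wz": 0, "jaw": 1},
  {"tx": 0, "ty": 0, "tz": 0, "wx": -0.12, "wy": 0, "wz": 0, "jaw": 1},
  {"tx": 0, "ty": 0, "tz": 0, "wx": -0.11, "wy": 0, "wz": 0, "jaw": 1},
  {"tx": 0, "ty": 0, "tz": 0, "wx": 0, "wy": 0, "wz": 0, "jaw": 1},
  {"tx": 0, "ty": 0, "tz": 0, "wx": 0, "wy": 0, "wz": 0, "jaw": 1},
])

```text
time: 1.35
tool_pos: [194.2, -487.7, 248.5]
tcp_rot: [1.809, 1.57, 1.804]
contact_force: [-0.5, -0.5, -0.6]
grip_width: 92.0
```

Run:
```python
from h import *
o=readout.get_obs(); R=Ro.from_euler('xyz',o['tcp_rot']).as_matrix(); print(R.round(3),o['tool_pos'],o['joint_positions'].round(2)) 
print("to above beaker, tool axes cm:",R.T@(np.array([420,-282.4,260])-o['tool_pos'])/10)
```

```text
[[-0.     0.005  1.   ]
 [ 0.     1.    -0.005]
 [-1.     0.    -0.   ]] [ 194.15254409 -487.67969719  248.53139461] [-1.34  0.34  1.52 -0.    1.28 -1.33]
to above beaker, tool axes cm: [-1.14099732 20.64065498 22.48210511]
```

arm_command([
  {"tx": -0.1, "ty": 1.0, "tz": 1.1, "wx": 0, "wy": 0, "wz": 0, "jaw": 1},
  {"tx": -0.1, "ty": 2.0, "tz": 2.2, "wx": 0, "wy": 0, "wz": 0, "jaw": 1},
  {"tx": -0.1, "ty": 2.0, "tz": 2.2, "wx": 0, "wy": 0, "wz": 0, "jaw": 1},
  {"tx": -0.1, "ty": 2.0, "tz": 2.2, "wx": 0, "wy": 0, "wz": 0, "jaw": 1},
  {"tx": -0.1, "ty": 2.0, "tz": 2.2, "wx": 0, "wy": 0, "wz": 0, "jaw": 1},
  {"tx": -0.1, "ty": 2.0, "tz": 2.2, "wx": 0, "wy": 0, "wz": 0, "jaw": 1},
  {"tx": -0.1, "ty": 2.0, "tz": 2.2, "wx": 0, "wy": 0, "wz": 0, "jaw": 1},
  {"tx": -0.1, "ty": 2.0, "tz": 2.2, "wx": 0, "wy": 0, "wz": 0, "jaw": 1},
  {"tx": -0.1, "ty": 2.0, "tz": 2.2, "wx": 0, "wy": 0, "wz": 0, "jaw": 1},
  {"tx": -0.1, "ty": 2.0, "tz": 2.2, "wx": 0, "wy": 0, "wz": 0, "jaw": 1},
  {"tx": -0.1, "ty": 1.2, "tz": 1.2, "wx": 0, "wy": 0, "wz": 0, "jaw": 1},
  {"tx": 0, "ty": 0.4, "tz": 0.4, "wx": 0, "wy": 0, "wz": 0, "jaw": 1},
  {"tx": 0, "ty": 0, "tz": 0, "wx": 0, "wy": 0, "wz": 0, "jaw": 1},
  {"tx": 0, "ty": 0, "tz": 0, "wx": 0, "wy": 0, "wz": 0, "jaw": 1},
])

```text
time: 2.75
tool_pos: [419.2, -282.4, 259.7]
tcp_rot: [-2.532, 1.57, -2.535]
contact_force: [0.0, -0.1, 0.6]
grip_width: 91.8
```

Run:
```python
from h import *
o=readout.get_obs(); R=Ro.from_euler('xyz',o['tcp_rot']).as_matrix(); print(R.round(3),o['tool_pos'],o['joint_positions'].round(2)) 
C=cam("wrist",o); im=imaging.capture("wrist")
cv2.imwrite("pics/w1raw.png",im)
B=np.array([420,-282.4])
draw("w",im,C,[(B,30,148,(0,255,0)),(B,32,0,(0,0,255))],(0,0,512,384),1.5,"pics/w1.png")
im=imaging.capture("scene"); cv2.imwrite("pics/s2raw.png",im)
draw("s",im,cam("scene"),[(B,30,148,(0,255,0)),(B,32,0,(0,0,255)),((426.5,98.5),23,145,(0,255,0)),((426.5,98.5),68,0,(0,0,255))],(230,120,410,260),4.4,"pics/s2.png")
```

```text
[[-0.     0.003  1.   ]
 [-0.     1.    -0.003]
 [-1.    -0.    -0.   ]] [ 419.20107244 -282.37622889  259.69617727] [-0.74  0.3   1.56 -0.    1.29 -0.74]
```

View pics/w1.png

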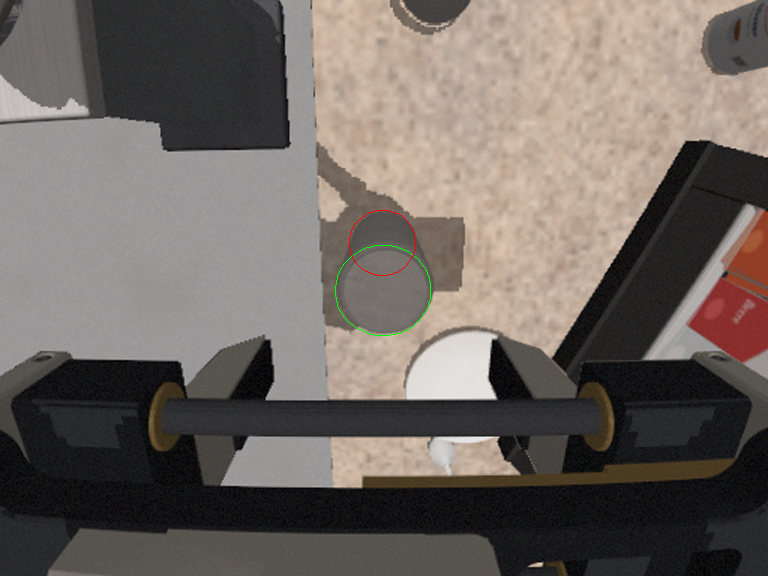

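View pics/s2.png

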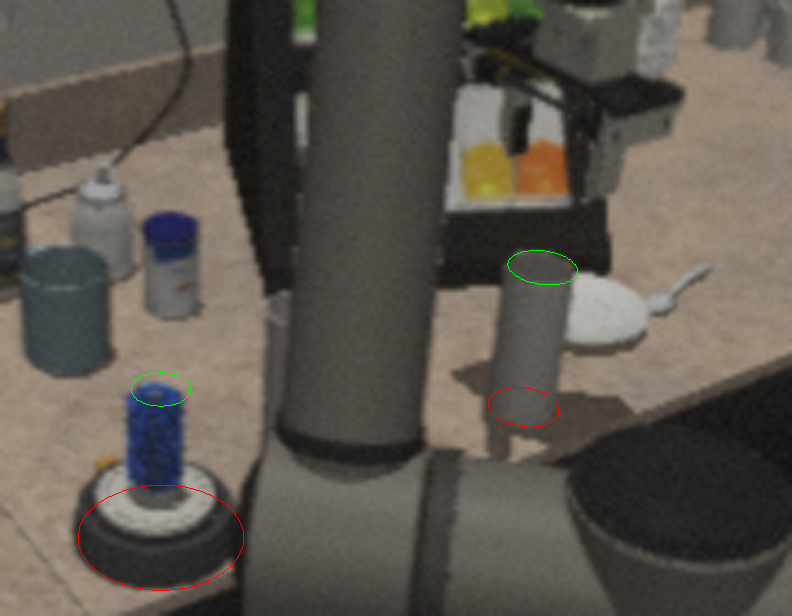

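Run:
```python
from h import *
C=cam("top")
for uv in [(311,160),(385,192),(410,200)]: print(uv,[onplane(C,uv,z)[:2].round() for z in (0,100,200)])
C=cam("wrist",readout.get_obs())
for uv in [(462,95),(385,222)]: print(uv,[onplane(C,uv,z)[:2].round() for z in (0,100,200)])
print(onplane(C,(386/1.5,291/1.5),148))
```

```text
(311, 160) [array([ 701., -199.]), array([ 687., -186.]), array([ 673., -174.])]
(385, 192) [array([ 586., -459.]), array([ 579., -431.]), array([ 571., -402.])]
(410, 200) [array([ 557., -547.]), array([ 551., -514.]), array([ 546., -480.])]
(462, 95) [array([ 714., -185.]), array([ 640., -189.]), array([ 565., -193.])]
(385, 222) [array([ 626., -379.]), array([ 574., -334.]), array([ 522., -289.])]
[ 422.0356984  -282.55058894  148.        ]
```

The wrist view confirms the inverted beaker, with its closed top at (386,291) in the 1.5x picture, or (421.5,-282.5) in world. Shelf clearance is fine, so I'm going down to grasp.

arm_command([
  {"tx": 1.0, "ty": 0, "tz": 0.1, "wx": 0, "wy": 0, "wz": 0, "jaw": 1},
  {"tx": 2.0, "ty": 0, "tz": 0.1, "wx": 0, "wy": 0, "wz": 0, "jaw": 1},
  {"tx": 2.0, "ty": 0, "tz": 0, "wx": 0, "wy": 0, "wz": 0, "jaw": 1},
  {"tx": 2.0, "ty": 0, "tz": 0, "wx": 0, "wy": 0, "wz": 0, "jaw": 1},
  {"tx": 2.0, "ty": 0, "tz": 0, "wx": 0, "wy": 0, "wz": 0, "jaw": 1},
  {"tx": 2.0, "ty": 0, "tz": 0, "wx": 0, "wy": 0, "wz": 0, "jaw": 1},
  {"tx": 2.0, "ty": 0, "tz": 0, "wx": 0, "wy": 0, "wz": 0, "jaw": 1},
  {"tx": 1.0, "ty": 0, "tz": 0, "wx": 0, "wy": 0, "wz": 0, "jaw": 1},
  {"tx": 0, "ty": 0, "tz": 0, "wx": 0, "wy": 0, "wz": 0, "jaw": 1},
  {"tx": 0, "ty": 0, "tz": 0, "wx": 0, "wy": 0, "wz": 0, "jaw": 1},
])

```text
time: 3.85
tool_pos: [421.7, -282.6, 120.0]
tcp_rot: [-0.881, 1.57, -0.884]
contact_force: [0.0, -0.8, -0.1]
grip_width: 91.8
```

Run:
```python
from h import *
o=readout.get_obs(); print(o['tool_pos'],o['contact_force'],o['grip_width'])
C=cam("wrist",o); im=imaging.capture("wrist")
B=np.array([421,-282.5])
draw("w",im,C,[(B,30,148,(0,255,0))],(0,0,512,384),1.5,"pics/w2.png")
```

```text
[ 421.68467832 -282.60522038  120.04405174] [ 0.03276001 -0.78630768 -0.08382976] 91.77469092357254
```

View pics/w2.png

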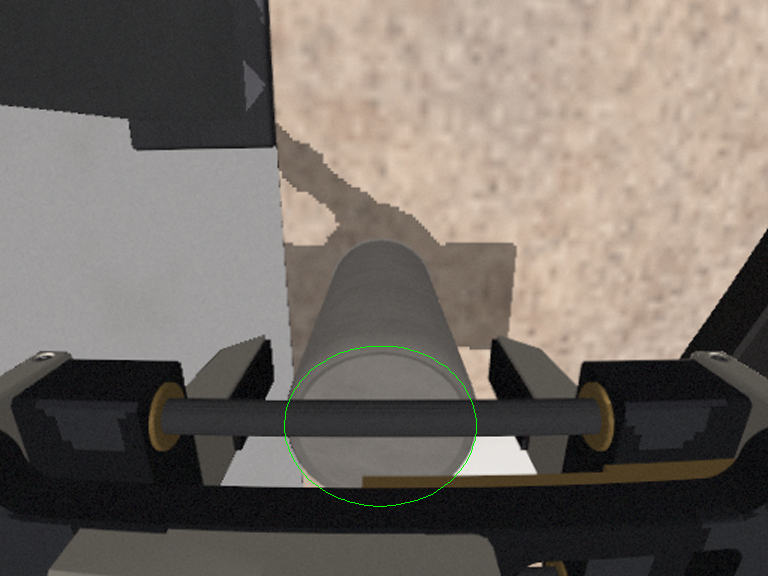

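The beaker is centred between the jaws: edges at 285 and 478, jaws at 271 and 491. Closing now.

arm_command([
  {"tx": 0, "ty": 0, "tz": 0, "wx": 0, "wy": 0, "wz": 0, "jaw": -1},
  {"tx": 0, "ty": 0, "tz": 0, "wx": 0, "wy": 0, "wz": 0, "jaw": -1},
  {"tx": 0, "ty": 0, "tz": 0, "wx": 0, "wy": 0, "wz": 0, "jaw": -1},
  {"tx": 0, "ty": 0, "tz": 0, "wx": 0, "wy": 0, "wz": 0, "jaw": -1},
  {"tx": 0, "ty": 0, "tz": 0, "wx": 0, "wy": 0, "wz": 0, "jaw": -1},
  {"tx": 0, "ty": 0, "tz": 0, "wx": 0, "wy": 0, "wz": 0, "jaw": -1},
  {"tx": 0, "ty": 0, "tz": 0, "wx": 0, "wy": 0, "wz": 0, "jaw": -1},
  {"tx": 0, "ty": 0, "tz": 0, "wx": 0, "wy": 0, "wz": 0, "jaw": -1},
  {"tx": 0, "ty": 0, "tz": 0, "wx": 0, "wy": 0, "wz": 0, "jaw": -1},
  {"tx": 0, "ty": 0, "tz": 0, "wx": 0, "wy": 0, "wz": 0, "jaw": -1},
])

```text
time: 4.9
tool_pos: [421.6, -282.3, 119.8]
tcp_rot: [-0.917, 1.571, -0.919]
contact_force: [-0.7, 0.0, 2.9]
grip_width: 60.8
```

arm_command([
  {"tx": -0.5, "ty": 0, "tz": 0, "wx": 0, "wy": 0, "wz": 0, "jaw": -1},
  {"tx": -1.5, "ty": 0, "tz": 0, "wx": 0, "wy": 0, "wz": 0, "jaw": -1},
  {"tx": -2.0, "ty": 0, "tz": 0, "wx": 0, "wy": 0, "wz": 0, "jaw": -1},
  {"tx": -2.0, "ty": 0, "tz": 0, "wx": 0, "wy": 0, "wz": 0, "jaw": -1},
  {"tx": -2.0, "ty": 0, "tz": 0, "wx": 0, "wy": 0, "wz": 0, "jaw": -1},
  {"tx": -2.0, "ty": 0, "tz": 0, "wx": 0, "wy": 0, "wz": 0, "jaw": -1},
  {"tx": -2.0, "ty": 0, "tz": 0, "wx": 0, "wy": 0, "wz": 0, "jaw": -1},
  {"tx": -2.0, "ty": 0, "tz": 0, "wx": 0, "wy": 0, "wz": 0, "jaw": -1},
  {"tx": -2.0, "ty": 0, "tz": 0, "wx": 0, "wy": 0, "wz": 0, "jaw": -1},
  {"tx": -1.5, "ty": 0, "tz": 0, "wx": 0, "wy": 0, "wz": 0, "jaw": -1},
  {"tx": -0.5, "ty": 0, "tz": 0, "wx": 0, "wy": 0, "wz": 0, "jaw": -1},
  {"tx": 0, "ty": 0, "tz": 0, "wx": 0, "wy": 0, "wz": 0, "jaw": -1},
  {"tx": 0, "ty": 0, "tz": 0, "wx": 0, "wy": 0, "wz": 0, "jaw": -1},
])

```text
time: 6.2
tool_pos: [421.2, -281.9, 298.8]
tcp_rot: [2.426, 1.569, 2.424]
contact_force: [0.6, -0.2, -3.2]
grip_width: 61.0
```

Run:
```python
from h import *
o=readout.get_obs(); p=o['tool_pos'];print(p,o['contact_force'],o['grip_width'],o['joint_positions'].round(2))
C=cam("wrist",o); im=imaging.capture("wrist"); dz=p[2]-119.9
B=np.array([p[0],p[1]])
cs=[(B,30,148+dz,(0,255,0)),(B,32,dz,(0,0,255))]
draw("w",im,C,cs,(0,0,512,384),1.5,"pics/w3.png")
im=imaging.capture("scene")
draw("s",im,cam("scene"),cs,(230,60,410,200),4.4,"pics/s3.png")
```

```text
[ 421.24741504 -281.93743718  298.76356265] [ 0.64918558 -0.19842652 -3.23232713] 60.99810649169598 [-0.74  0.27  1.48 -0.    1.39 -0.74]
```

View pics/w3.png

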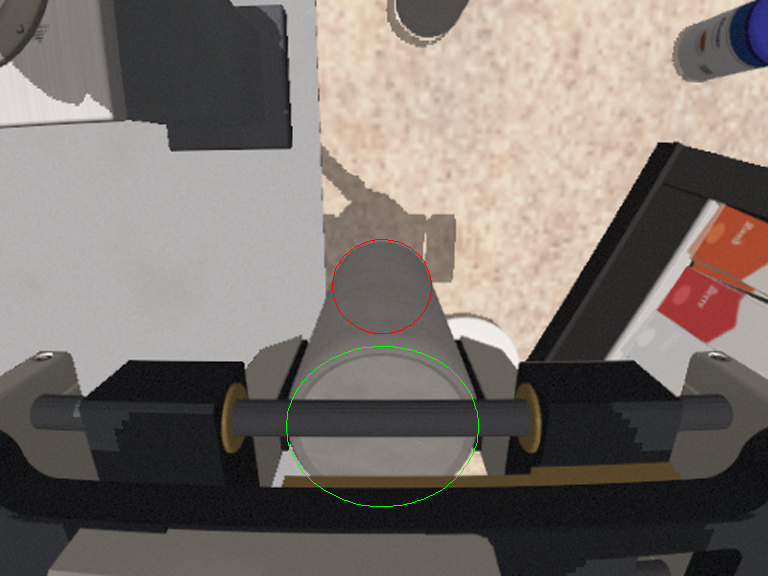

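View pics/s3.png

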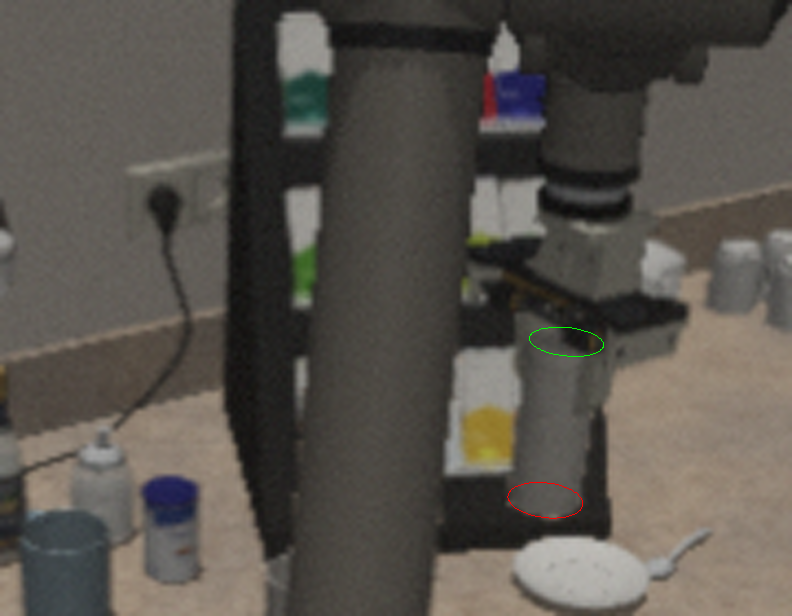

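The beaker is held straight with no slip. Its mouth is at about z=179, clear of the upright beaker (150) and brush (145). Now I'll carry it to above the washer.

arm_command([
  {"tx": 0, "ty": 0.6, "tz": 0, "wx": 0, "wy": 0, "wz": 0, "jaw": -1},
  {"tx": 0, "ty": 1.4, "tz": -0.3, "wx": 0, "wy": 0, "wz": 0, "jaw": -1},
  {"tx": 0, "ty": 2.0, "tz": -0.5, "wx": 0, "wy": 0, "wz": 0, "jaw": -1},
  {"tx": 0, "ty": 2.0, "tz": -0.5, "wx": 0, "wy": 0, "wz": 0, "jaw": -1},
  {"tx": 0, "ty": 2.0, "tz": -0.5, "wx": 0, "wy": 0, "wz": 0, "jaw": -1},
  {"tx": 0, "ty": 2.0, "tz": -0.5, "wx": 0, "wy": 0, "wz": 0, "jaw": -1},
  {"tx": 0, "ty": 2.0, "tz": -0.2, "wx": 0, "wy": 0, "wz": 0, "jaw": -1},
  {"tx": 0, "ty": 2.0, "tz": 0, "wx": 0, "wy": 0, "wz": 0, "jaw": -1},
  {"tx": 0, "ty": 2.0, "tz": 0, "wx": 0, "wy": 0, "wz": 0, "jaw": -1},
  {"tx": 0, "ty": 2.0, "tz": 0, "wx": 0, "wy": 0, "wz": 0, "jaw": -1},
  {"tx": 0, "ty": 2.0, "tz": 0, "wx": 0, "wy": 0, "wz": 0, "jaw": -1},
  {"tx": 0, "ty": 2.0, "tz": 0, "wx": 0, "wy": 0, "wz": 0, "jaw": -1},
  {"tx": 0, "ty": 2.0, "tz": 0.3, "wx": 0, "wy": 0, "wz": 0, "jaw": -1},
  {"tx": 0, "ty": 2.0, "tz": 0.5, "wx": 0, "wy": 0, "wz": 0, "jaw": -1},
  {"tx": 0, "ty": 2.0, "tz": 0.5, "wx": 0, "wy": 0, "wz": 0, "jaw": -1},
  {"tx": 0, "ty": 2.0, "tz": 0.5, "wx": 0, "wy": 0, "wz": 0, "jaw": -1},
  {"tx": 0, "ty": 2.0, "tz": 0.5, "wx": 0, "wy": 0, "wz": 0, "jaw": -1},
  {"tx": 0, "ty": 2.0, "tz": 0.5, "wx": 0, "wy": 0, "wz": 0, "jaw": -1},
  {"tx": 0, "ty": 1.4, "tz": 0.2, "wx": 0, "wy": 0, "wz": 0, "jaw": -1},
  {"tx": 0, "ty": 0.6, "tz": 0, "wx": 0, "wy": 0, "wz": 0, "jaw": -1},
])

```text
time: 8.3
tool_pos: [426.5, 79.4, 299.6]
tcp_rot: [2.363, 1.57, 2.362]
contact_force: [0.2, -1.4, -2.6]
grip_width: 60.9
```

arm_command([
  {"tx": 0, "ty": 1.4, "tz": 0, "wx": 0, "wy": 0, "wz": 0, "jaw": -1},
  {"tx": 0, "ty": 0.6, "tz": 0, "wx": 0, "wy": 0, "wz": 0, "jaw": -1},
  {"tx": 0, "ty": 0, "tz": 0, "wx": 0, "wy": 0, "wz": 0, "jaw": -1},
  {"tx": 0, "ty": 0, "tz": 0, "wx": 0, "wy": 0, "wz": 0, "jaw": -1},
])

```text
time: 8.7
tool_pos: [427.1, 97.4, 299.7]
tcp_rot: [-1.702, 1.57, -1.704]
contact_force: [-0.6, -0.1, -2.2]
grip_width: 61.0
```

Run:
```python
from h import *
o=readout.get_obs(); p=o['tool_pos'];print(p,o['contact_force'],o['grip_width'],o['joint_positions'].round(2)); print(Ro.from_euler('xyz',o['tcp_rot']).as_matrix().round(3))
C=cam("wrist",o); im=imaging.capture("wrist"); dz=p[2]-119.9
B=np.array([p[0],p[1]]);W=(426.5,98.5)
cs=[(B,30,148+dz,(0,255,0)),(B,32,dz,(0,0,255)),(W,23,145,(255,255,0)),(W,68,0,(0,255,255)),(W,48,45,(255,0,255))]
draw("w",im,C,cs,(0,0,512,384),1.5,"pics/w4.png")
im=imaging.capture("scene"); cv2.imwrite("pics/s4raw.png",im)
draw("s",im,cam("scene"),cs,(180,100,340,260),3.7,"pics/s4.png")
im=imaging.capture("top")
draw("t",im,cam("top"),cs,(175,170,305,270),6,"pics/t4.png")
```

```text
[427.11507042  97.4444425  299.68298829] [-0.57916929 -0.07162821 -2.16613699] 60.99222723671155 [ 0.05  0.14  1.65 -0.    1.35  0.05]
[[-0.     0.002  1.   ]
 [-0.     1.    -0.002]
 [-1.    -0.    -0.   ]]
```

View pics/w4.png

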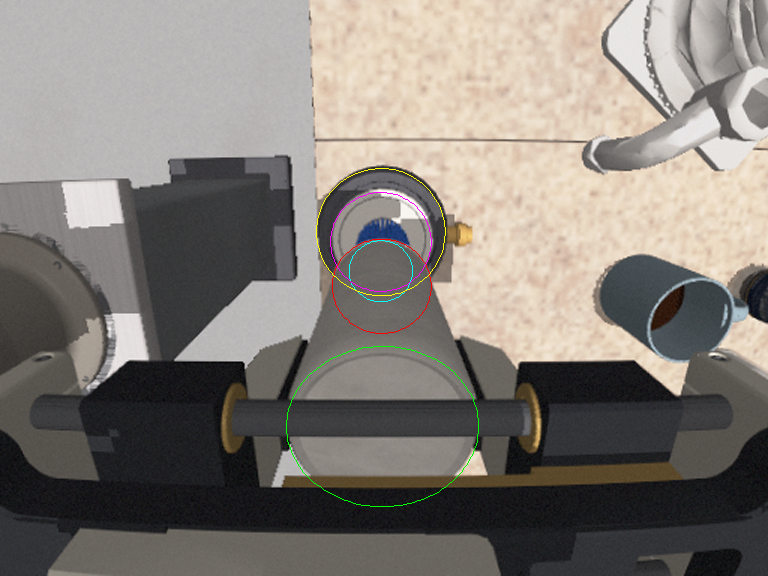

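View pics/s4.png

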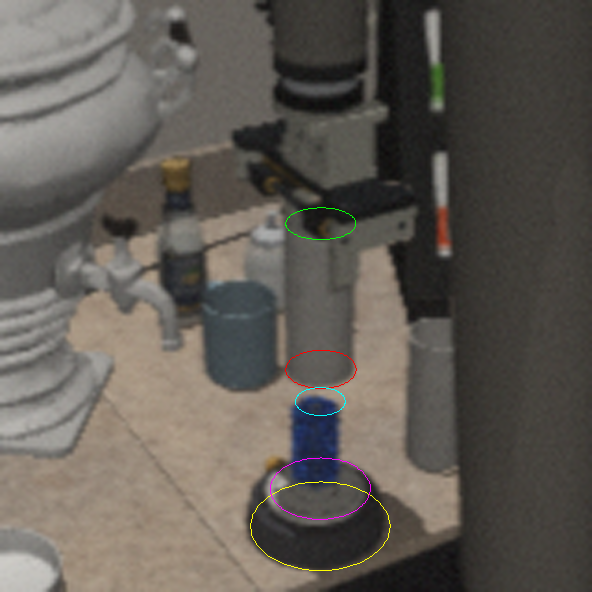

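View pics/t4.png

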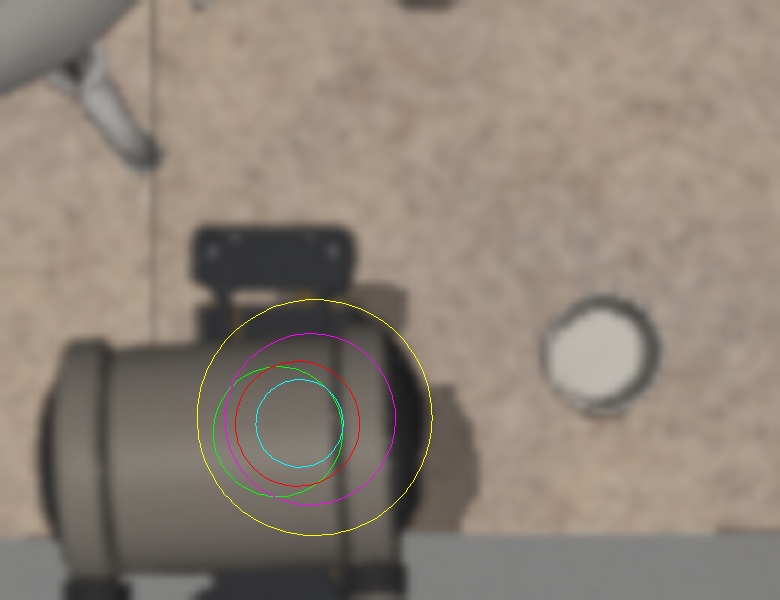

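The wrist and scene views both put the brush about 1 mm further in x and 3 mm further in y than the beaker, at about (428,100.5). I'll correct for that, go down to just above the tip and look again.

arm_command([
  {"tx": 0.6, "ty": 0.15, "tz": 0.05, "wx": 0, "wy": 0, "wz": 0, "jaw": -1},
  {"tx": 1.0, "ty": 0.15, "tz": 0.05, "wx": 0, "wy": 0, "wz": 0, "jaw": -1},
  {"tx": 0.9, "ty": 0, "tz": 0, "wx": 0, "wy": 0, "wz": 0, "jaw": -1},
  {"tx": 0, "ty": 0, "tz": 0, "wx": 0, "wy": 0, "wz": 0, "jaw": -1},
  {"tx": 0, "ty": 0, "tz": 0, "wx": 0, "wy": 0, "wz": 0, "jaw": -1},
])

```text
time: 9.35
tool_pos: [428.2, 100.7, 274.3]
tcp_rot: [-2.934, 1.57, -2.936]
contact_force: [0.4, -0.7, -2.1]
grip_width: 61.0
```

Run:
```python
from h import *
o=readout.get_obs(); p=o['tool_pos'];print(p,o['contact_force'],o['moment'],o['grip_width'])
C=cam("wrist",o); im=imaging.capture("wrist"); dz=p[2]-119.9
B=np.array([p[0],p[1]]);W=(428,100.5)
cs=[(B,30,148+dz,(0,255,0)),(B,32,dz,(0,0,255)),(W,68,0,(0,255,255)),(W,48,45,(255,0,255))]
draw("w",im,C,cs,(150,70,350,220),4,"pics/w5.png")
im=imaging.capture("scene")
draw("s",im,cam("scene"),[],(220,150,310,250),6,"pics/s5.png")
```

```text
[428.2242814  100.72774024 274.32805813] [ 0.35867786 -0.7474772  -2.08917157] [ 0.03379081 -0.07577662  0.04131369] 61.038761724097796
```

View pics/w5.png

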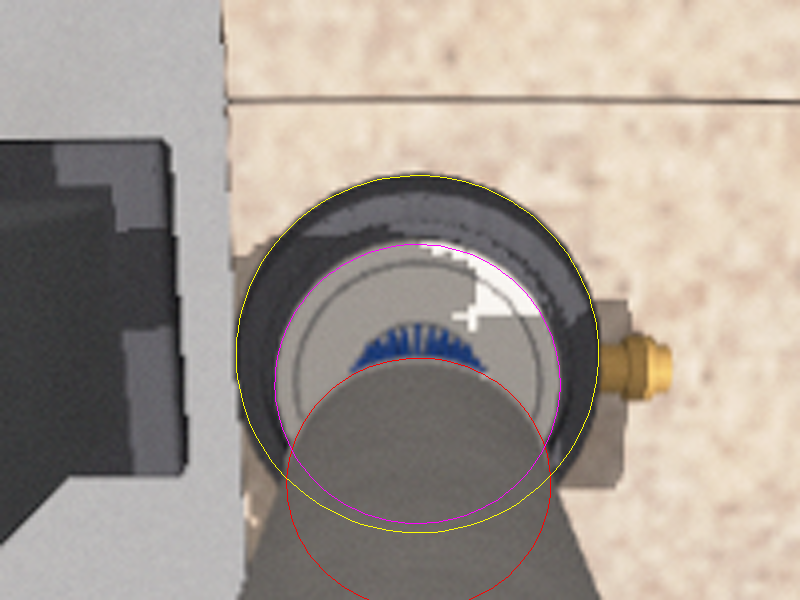

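View pics/s5.png

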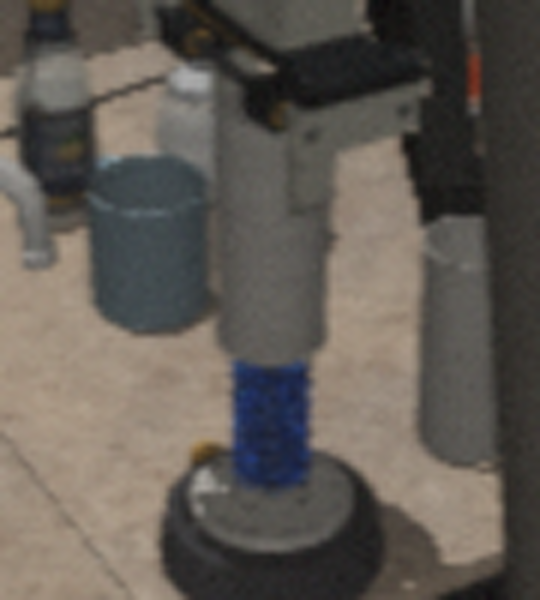

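The overlays fit the housing and plate closely and the beaker is centred. Going down over the brush in two stages.

arm_command([
  {"tx": 0.6, "ty": 0, "tz": 0, "wx": 0, "wy": 0, "wz": 0, "jaw": -1},
  {"tx": 1.0, "ty": 0, "tz": 0, "wx": 0, "wy": 0, "wz": 0, "jaw": -1},
  {"tx": 1.0, "ty": 0, "tz": 0, "wx": 0, "wy": 0, "wz": 0, "jaw": -1},
  {"tx": 1.0, "ty": 0, "tz": 0, "wx": 0, "wy": 0, "wz": 0, "jaw": -1},
  {"tx": 0.6, "ty": 0, "tz": 0, "wx": 0, "wy": 0, "wz": 0, "jaw": -1},
  {"tx": 0, "ty": 0, "tz": 0, "wx": 0, "wy": 0, "wz": 0, "jaw": -1},
])

```text
time: 10.05
tool_pos: [427.8, 100.7, 231.5]
tcp_rot: [-3.038, 1.568, -3.04]
contact_force: [-1.1, 0.9, -1.8]
grip_width: 60.9
```

arm_command([
  {"tx": 0.7, "ty": 0, "tz": 0, "wx": 0, "wy": 0, "wz": 0, "jaw": -1},
  {"tx": 1.2, "ty": 0, "tz": 0, "wx": 0, "wy": 0, "wz": 0, "jaw": -1},
  {"tx": 1.2, "ty": 0, "tz": 0, "wx": 0, "wy": 0, "wz": 0, "jaw": -1},
  {"tx": 1.2, "ty": 0, "tz": 0, "wx": 0, "wy": 0, "wz": 0, "jaw": -1},
  {"tx": 1.0, "ty": 0, "tz": 0, "wx": 0, "wy": 0, "wz": 0, "jaw": -1},
  {"tx": 0.6, "ty": 0, "tz": 0, "wx": 0, "wy": 0, "wz": 0, "jaw": -1},
  {"tx": 0, "ty": 0, "tz": 0, "wx": 0, "wy": 0, "wz": 0, "jaw": -1},
  {"tx": 0, "ty": 0, "tz": 0, "wx": 0, "wy": 0, "wz": 0, "jaw": -1},
  {"tx": 0, "ty": 0, "tz": 0, "wx": 0, "wy": 0, "wz": 0, "jaw": -1},
])

```text
time: 10.95
tool_pos: [428.7, 100.7, 174.2]
tcp_rot: [-0.025, 1.57, -0.027]
contact_force: [0.1, 0.1, -1.9]
grip_width: 60.9
```

```bash
cat > look.py <<'E'
from h import *
import sys
t=sys.argv[1]
o=readout.get_obs(); p=o['tool_pos'];print(p,o['contact_force'],o['moment'],o['grip_width'])
C=cam("wrist",o); im=imaging.capture("wrist"); dz=p[2]-119.9
B=np.array([p[0],p[1]])
cs=[(B,30,148+dz,(0,255,0)),(B,32,dz,(0,0,255))]
draw("w",im,C,cs,(150,70,350,220),4,f"pics/w{t}.png")
im=imaging.capture("scene")
draw("s",im,cam("scene"),[],(220,150,310,250),6,f"pics/s{t}.png")
E
python3 look.py 6
```

```text
[428.72612684 100.74734229 174.17814222] [ 0.13340649  0.11330283 -1.89631525] [-0.06605925 -0.09022179  0.05715603] 60.89609793583181
```

View pics/s6.png

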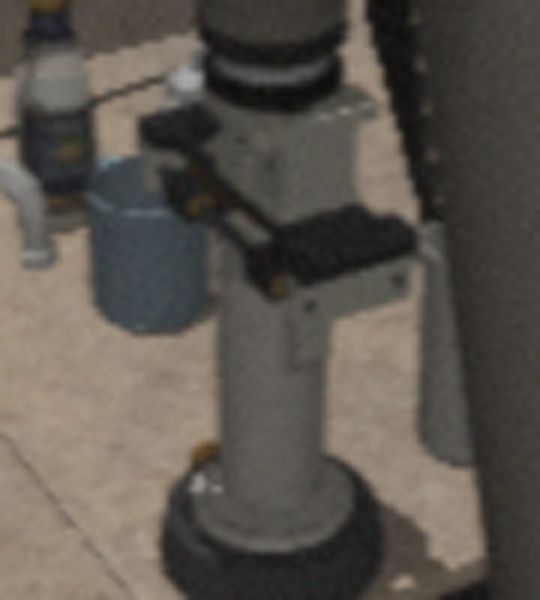

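View pics/w6.png

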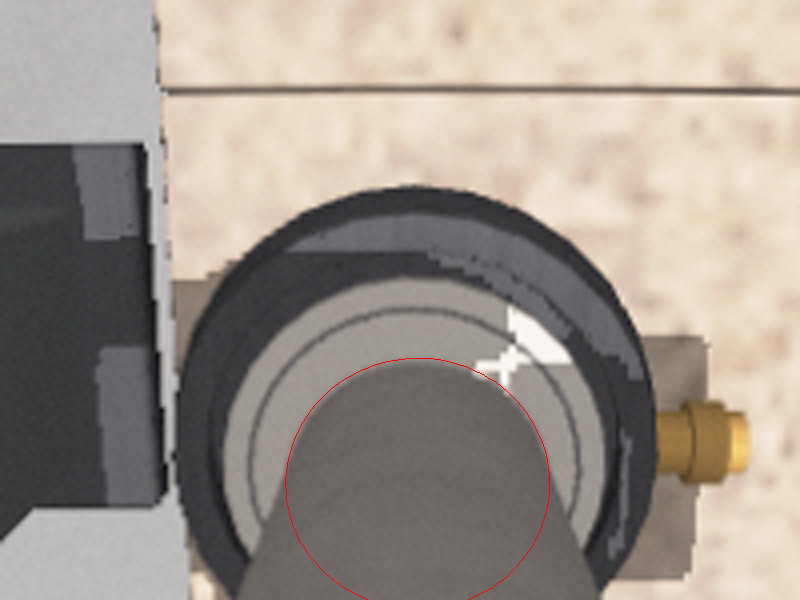

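The beaker is fully down with its mouth at about z=54, just above the unpressed plate. Nothing is resisting, and the plate can be seen all round it. Next: scrub up, down, up.

arm_command([
  {"tx": -0.7, "ty": 0, "tz": 0, "wx": 0, "wy": 0, "wz": 0, "jaw": -1},
  {"tx": -1.4, "ty": 0, "tz": 0, "wx": 0, "wy": 0, "wz": 0, "jaw": -1},
  {"tx": -1.4, "ty": 0, "tz": 0, "wx": 0, "wy": 0, "wz": 0, "jaw": -1},
  {"tx": -1.4, "ty": 0, "tz": 0, "wx": 0, "wy": 0, "wz": 0, "jaw": -1},
  {"tx": -1.4, "ty": 0, "tz": 0, "wx": 0, "wy": 0, "wz": 0, "jaw": -1},
  {"tx": -1.4, "ty": 0, "tz": 0, "wx": 0, "wy": 0, "wz": 0, "jaw": -1},
  {"tx": -0.7, "ty": 0, "tz": 0, "wx": 0, "wy": 0, "wz": 0, "jaw": -1},
  {"tx": 0, "ty": 0, "tz": 0, "wx": 0, "wy": 0, "wz": 0, "jaw": -1},
  {"tx": 0, "ty": 0, "tz": 0, "wx": 0, "wy": 0, "wz": 0, "jaw": -1},
  {"tx": 0, "ty": 0, "tz": 0, "wx": 0, "wy": 0, "wz": 0, "jaw": -1},
])

```text
time: 12.05
tool_pos: [428.0, 100.7, 257.0]
tcp_rot: [-3.008, 1.569, -3.01]
contact_force: [-0.1, 0.2, -2.4]
grip_width: 60.9
```

arm_command([
  {"tx": 0.7, "ty": 0, "tz": 0, "wx": 0, "wy": 0, "wz": 0, "jaw": -1},
  {"tx": 1.4, "ty": 0, "tz": 0, "wx": 0, "wy": 0, "wz": 0, "jaw": -1},
  {"tx": 1.4, "ty": 0, "tz": 0, "wx": 0, "wy": 0, "wz": 0, "jaw": -1},
  {"tx": 1.4, "ty": 0, "tz": 0, "wx": 0, "wy": 0, "wz": 0, "jaw": -1},
  {"tx": 1.4, "ty": 0, "tz": 0, "wx": 0, "wy": 0, "wz": 0, "jaw": -1},
  {"tx": 1.4, "ty": 0, "tz": 0, "wx": 0, "wy": 0, "wz": 0, "jaw": -1},
  {"tx": 0.7, "ty": 0, "tz": 0, "wx": 0, "wy": 0, "wz": 0, "jaw": -1},
  {"tx": 0, "ty": 0, "tz": 0, "wx": 0, "wy": 0, "wz": 0, "jaw": -1},
  {"tx": 0, "ty": 0, "tz": 0, "wx": 0, "wy": 0, "wz": 0, "jaw": -1},
  {"tx": 0, "ty": 0, "tz": 0, "wx": 0, "wy": 0, "wz": 0, "jaw": -1},
])

```text
time: 13.05
tool_pos: [428.8, 100.8, 174.2]
tcp_rot: [-0.027, 1.57, -0.029]
contact_force: [0.2, 0.1, -2.7]
grip_width: 60.4
```

arm_command([
  {"tx": -0.7, "ty": 0, "tz": 0, "wx": 0, "wy": 0, "wz": 0, "jaw": -1},
  {"tx": -1.4, "ty": 0, "tz": 0, "wx": 0, "wy": 0, "wz": 0, "jaw": -1},
  {"tx": -1.4, "ty": 0, "tz": 0, "wx": 0, "wy": 0, "wz": 0, "jaw": -1},
  {"tx": -1.4, "ty": 0, "tz": 0, "wx": 0, "wy": 0, "wz": 0, "jaw": -1},
  {"tx": -1.4, "ty": 0, "tz": 0, "wx": 0, "wy": 0, "wz": 0, "jaw": -1},
  {"tx": -1.4, "ty": 0, "tz": 0, "wx": 0, "wy": 0, "wz": 0, "jaw": -1},
  {"tx": -0.7, "ty": 0, "tz": 0, "wx": 0, "wy": 0, "wz": 0, "jaw": -1},
  {"tx": 0, "ty": 0, "tz": 0, "wx": 0, "wy": 0, "wz": 0, "jaw": -1},
  {"tx": 0, "ty": 0, "tz": 0, "wx": 0, "wy": 0, "wz": 0, "jaw": -1},
  {"tx": 0, "ty": 0, "tz": 0, "wx": 0, "wy": 0, "wz": 0, "jaw": -1},
])

```text
time: 14.05
tool_pos: [427.9, 100.7, 257.1]
tcp_rot: [-3.016, 1.57, -3.017]
contact_force: [0.2, -0.6, -2.2]
grip_width: 60.6
```

```bash
python3 look.py 7
```

```text
[427.94898947 100.72233553 257.07968852] [ 0.20433607 -0.62448999 -2.21494045] [-0.0543582  -0.12666871 -0.04472619] 60.57617736867693
```

View pics/s7.png

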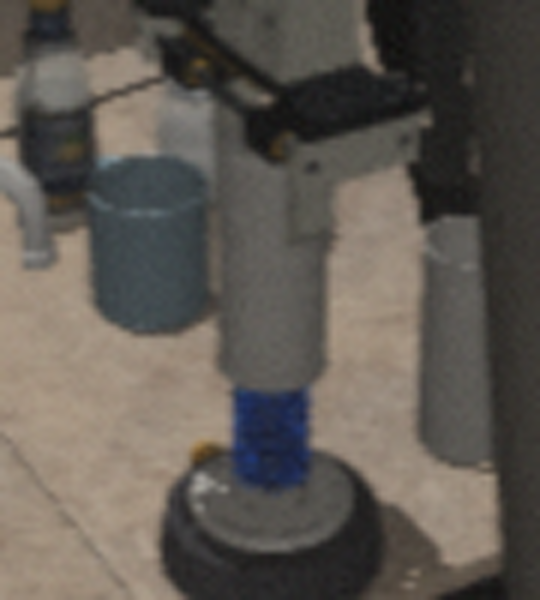

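View pics/w7.png

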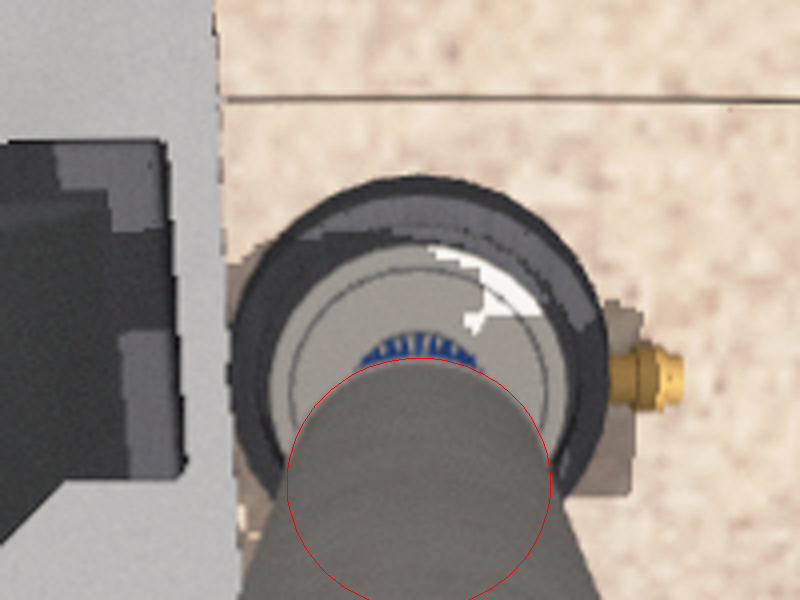

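Two strokes are done with the grip unchanged. Now down to just above the plate, then a slow press while I watch the force.

arm_command([
  {"tx": 0.7, "ty": 0, "tz": 0, "wx": 0, "wy": 0, "wz": 0, "jaw": -1},
  {"tx": 1.4, "ty": 0, "tz": 0, "wx": 0, "wy": 0, "wz": 0, "jaw": -1},
  {"tx": 1.4, "ty": 0, "tz": 0, "wx": 0, "wy": 0, "wz": 0, "jaw": -1},
  {"tx": 1.4, "ty": 0, "tz": 0, "wx": 0, "wy": 0, "wz": 0, "jaw": -1},
  {"tx": 1.4, "ty": 0, "tz": 0, "wx": 0, "wy": 0, "wz": 0, "jaw": -1},
  {"tx": 1.4, "ty": 0, "tz": 0, "wx": 0, "wy": 0, "wz": 0, "jaw": -1},
  {"tx": 0.7, "ty": 0, "tz": 0, "wx": 0, "wy": 0, "wz": 0, "jaw": -1},
  {"tx": 0.3, "ty": 0, "tz": 0, "wx": 0, "wy": 0, "wz": 0, "jaw": -1},
  {"tx": 0.1, "ty": 0, "tz": 0, "wx": 0, "wy": 0, "wz": 0, "jaw": -1},
  {"tx": 0, "ty": 0, "tz": 0, "wx": 0, "wy": 0, "wz": 0, "jaw": -1},
  {"tx": 0, "ty": 0, "tz": 0, "wx": 0, "wy": 0, "wz": 0, "jaw": -1},
])

```text
time: 15.25
tool_pos: [428.7, 100.8, 170.2]
tcp_rot: [-0.028, 1.57, -0.03]
contact_force: [-0.0, 0.3, -1.7]
grip_width: 60.2
```

arm_command([
  {"tx": 0.1, "ty": 0, "tz": 0, "wx": 0, "wy": 0, "wz": 0, "jaw": -1},
  {"tx": 0.1, "ty": 0, "tz": 0, "wx": 0, "wy": 0, "wz": 0, "jaw": -1},
  {"tx": 0, "ty": 0, "tz": 0, "wx": 0, "wy": 0, "wz": 0, "jaw": -1},
  {"tx": 0, "ty": 0, "tz": 0, "wx": 0, "wy": 0, "wz": 0, "jaw": -1},
])

```text
time: 15.65
tool_pos: [428.3, 100.7, 167.7]
tcp_rot: [-0.969, 1.571, -0.971]
contact_force: [0.1, -0.0, -1.9]
grip_width: 60.8
```

arm_command([
  {"tx": 0.1, "ty": 0, "tz": 0, "wx": 0, "wy": 0, "wz": 0, "jaw": -1},
  {"tx": 0.1, "ty": 0, "tz": 0, "wx": 0, "wy": 0, "wz": 0, "jaw": -1},
  {"tx": 0, "ty": 0, "tz": 0, "wx": 0, "wy": 0, "wz": 0, "jaw": -1},
  {"tx": 0, "ty": 0, "tz": 0, "wx": 0, "wy": 0, "wz": 0, "jaw": -1},
])

```text
time: 16.05
tool_pos: [428.3, 100.7, 165.6]
tcp_rot: [-2.651, 1.571, -2.653]
contact_force: [0.3, -0.4, -2.6]
grip_width: 61.0
```

arm_command([
  {"tx": 0.1, "ty": 0, "tz": 0, "wx": 0, "wy": 0, "wz": 0, "jaw": -1},
  {"tx": 0.1, "ty": 0, "tz": 0, "wx": 0, "wy": 0, "wz": 0, "jaw": -1},
  {"tx": 0, "ty": 0, "tz": 0, "wx": 0, "wy": 0, "wz": 0, "jaw": -1},
  {"tx": 0, "ty": 0, "tz": 0, "wx": 0, "wy": 0, "wz": 0, "jaw": -1},
])

```text
time: 16.45
tool_pos: [428.5, 100.8, 164.0]
tcp_rot: [-0.136, 1.57, -0.138]
contact_force: [-0.1, -0.6, 2.5]
grip_width: 60.7
```

Contact is at TCP z of about 164.5. Force has risen by about 4.7 N, which matches the plate's preload.

arm_command([
  {"tx": 0.1, "ty": 0, "tz": 0, "wx": 0, "wy": 0, "wz": 0, "jaw": -1},
  {"tx": 0.1, "ty": 0, "tz": 0, "wx": 0, "wy": 0, "wz": 0, "jaw": -1},
  {"tx": 0.1, "ty": 0, "tz": 0, "wx": 0, "wy": 0, "wz": 0, "jaw": -1},
  {"tx": 0, "ty": 0, "tz": 0, "wx": 0, "wy": 0, "wz": 0, "jaw": -1},
  {"tx": 0, "ty": 0, "tz": 0, "wx": 0, "wy": 0, "wz": 0, "jaw": -1},
])

```text
time: 16.95
tool_pos: [428.5, 100.8, 160.8]
tcp_rot: [-0.086, 1.57, -0.088]
contact_force: [-2.1, -0.5, 4.7]
grip_width: 60.8
```

arm_command([
  {"tx": 0.1, "ty": 0, "tz": 0, "wx": 0, "wy": 0, "wz": 0, "jaw": -1},
  {"tx": 0.1, "ty": 0, "tz": 0, "wx": 0, "wy": 0, "wz": 0, "jaw": -1},
  {"tx": 0.1, "ty": 0, "tz": 0, "wx": 0, "wy": 0, "wz": 0, "jaw": -1},
  {"tx": 0, "ty": 0, "tz": 0, "wx": 0, "wy": 0, "wz": 0, "jaw": -1},
  {"tx": 0, "ty": 0, "tz": 0, "wx": 0, "wy": 0, "wz": 0, "jaw": -1},
])

```text
time: 17.45
tool_pos: [428.5, 100.8, 158.0]
tcp_rot: [-0.069, 1.57, -0.071]
contact_force: [-1.9, -0.4, 8.7]
grip_width: 60.8
```

```bash
python3 look.py 8
```

```text
[428.52606728 100.7697083  158.03204993] [-1.93061118 -0.41649465  8.66794924] [-0.05309494  0.29422291 -0.00951576] 60.79759023839284
```

View pics/w8.png

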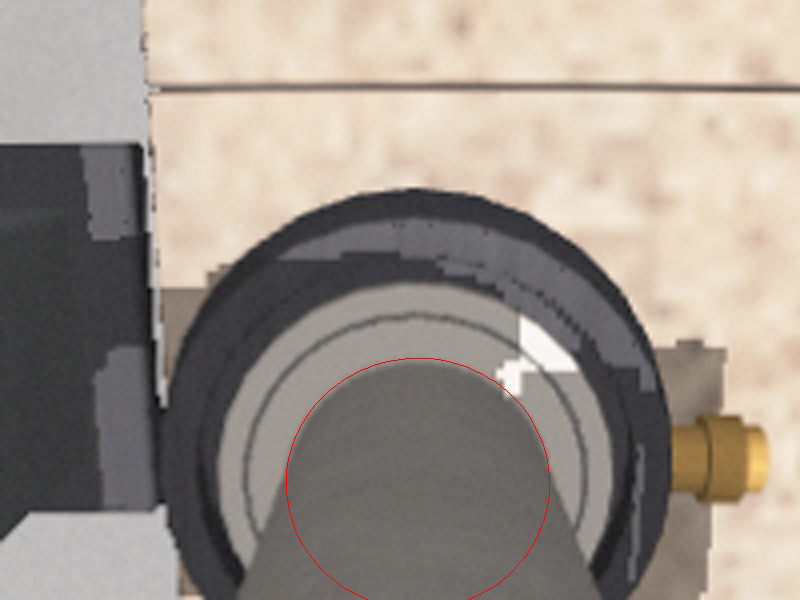

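arm_command([
  {"tx": 0.1, "ty": 0, "tz": 0, "wx": 0, "wy": 0, "wz": 0, "jaw": -1},
  {"tx": 0.1, "ty": 0, "tz": 0, "wx": 0, "wy": 0, "wz": 0, "jaw": -1},
  {"tx": 0.05, "ty": 0, "tz": 0, "wx": 0, "wy": 0, "wz": 0, "jaw": -1},
  {"tx": 0, "ty": 0, "tz": 0, "wx": 0, "wy": 0, "wz": 0, "jaw": -1},
  {"tx": 0, "ty": 0, "tz": 0, "wx": 0, "wy": 0, "wz": 0, "jaw": -1},
  {"tx": 0, "ty": 0, "tz": 0, "wx": 0, "wy": 0, "wz": 0, "jaw": -1},
  {"tx": 0, "ty": 0, "tz": 0, "wx": 0, "wy": 0, "wz": 0, "jaw": -1},
  {"tx": 0, "ty": 0, "tz": 0, "wx": 0, "wy": 0, "wz": 0, "jaw": -1},
  {"tx": 0, "ty": 0, "tz": 0, "wx": 0, "wy": 0, "wz": 0, "jaw": -1},
  {"tx": 0, "ty": 0, "tz": 0, "wx": 0, "wy": 0, "wz": 0, "jaw": -1},
  {"tx": 0, "ty": 0, "tz": 0, "wx": 0, "wy": 0, "wz": 0, "jaw": -1},
])

```text
time: 18.65
tool_pos: [428.6, 100.8, 155.7]
tcp_rot: [-0.025, 1.57, -0.027]
contact_force: [-2.6, -0.2, 9.2]
grip_width: 60.8
```

```bash
python3 look.py 9
python3 - <<'E'
from h import *
C=cam("wrist",readout.get_obs()); im=imaging.capture("wrist"); W=(428.2,100.6)
draw("w",im,C,[(W,48,35,(255,0,255)),(W,48,45,(0,255,0)),(W,53,35,(0,255,255))],(150,70,350,220),4,"pics/w10.png")
fs=[]
for i in range(6):
    imaging.capture("top"); o=readout.get_obs(); fs.append([*o['contact_force'],o['tool_pos'][2]])
print(np.mean(fs,0),np.std(fs,0))
E
```

```text
[428.55056375 100.76146837 155.72602475] [-2.57943379 -0.22915456  9.24629145] [-0.0768535   0.44571303  0.02324844] 60.765908093716874
[-2.22827225e+00 -1.01000824e-01  9.35315026e+00  1.55722082e+02] [0.29502559 0.23144359 0.23927979 0.00990437]
```

View pics/w10.png

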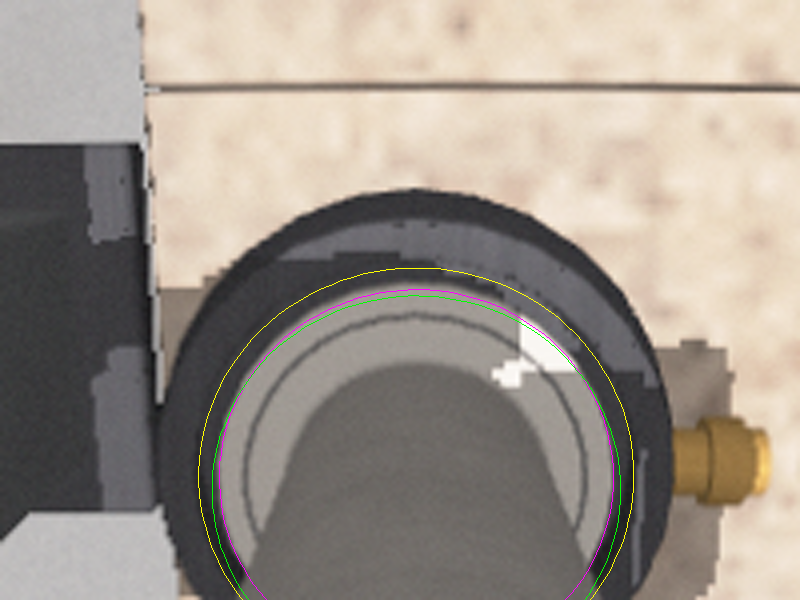

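View pics/s9.png

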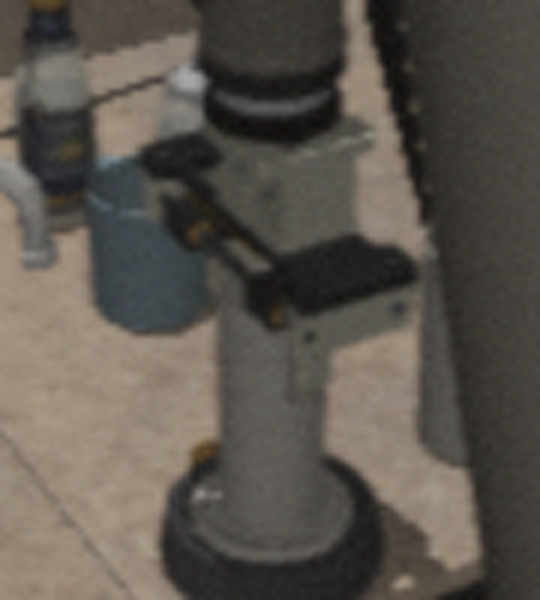

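All checks agree on about 9.3 mm of travel: 9.2 mm from position, 9.4 mm from force. The plate edge in the wrist view fits the flush circle, and everything is steady. Handing in.

```bash
python3 -c "
from plant import bot,readout
print(bot.close_job()); o=readout.get_obs(); print(o['time'],o['tool_pos'],o['contact_force'],o['grip_width'])"
```

```text
the job is handed in; nothing more can be done
None
the job is handed in; nothing more can be done
```

I scrubbed the upside-down beaker over the brush with two full strokes, then handed the job in with it still gripped and holding the plate pressed about 9.3 mm down. No verdict came back. The state after hand-in couldn't be read either, so the final one-second hold is unchecked.

- **Scrub:** the mouth went down to about 54 mm above the counter, 9 mm short of the plate. It came up to about 8 mm below the brush tip twice, with the last stroke down ending in the press. The gripper opening held at about 61 mm, and I saw no slip in the pictures.
- **Press:** the gripper height gives 9.2 mm of plate travel, and the push of about 11.5 N gives 9.4 mm. In the last wrist picture the plate's edge fits a circle drawn at rim height. Height and force were steady over six readings.
- **Disagreements:** part-way through the press, height gave 6.9 mm and force 8.6 mm, probably from force noise. The scene camera's overlay was about 3 mm off, so I relied on the wrist view for centring.
- **Alignment and bystanders:** the beaker stayed within about 1 mm of my estimate of the brush axis. The mug, tin and upright beaker were never touched, and the job took about 19 s of the 48 s allowed.

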